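Hold a bore probe centred in a head tube

TASK

Inspect the inside of the tube clamped in the fixture: first pull the sliding cover on top fully open by its knob, then lift the bore probe out of its stand and lower its rod straight down through the guide hole, without the probe touching the fixture anywhere, until the dark ring on the rod is level with the top face of the guide plate. Finish while still holding the probe there, upright, still and centred in the hole: do not let go of it. Leave the other things on the table where they lie.

Things in the scene. Friction and masses are not known exactly. Their poses are not given: they have to be found in the camera images.
- fixture: Fixture, fixed: base 84 x 150 x 10 mm (x, y, z), a steel tube (45 mm outside, 39 inside, 110 tall) on it between two posts, and an aluminium guide plate 64 x 152 x 12 mm whose top is 132 mm above the table. Origin: centre of its underside, under the guide hole; the cover opens to its +y. Two bars 7 mm high run along y on the plate at x = +-23.5 mm. Stands left or right on the table.
- guide_top (a point): Centre of the guide hole at the plate's top face, z up, axes as the fixture. The hole is 24 mm wide and goes 12 mm through the plate into the open tube below.
- cover (a joint): Slide of the cover (steel, 40 x 38 mm, 4 mm thick, 1 mm above the plate, covering the guide hole), in m: 0 closed, 0.042 fully open (end stop). It slides along the fixture's +y. It is a snug fit: about 2.5 N moves it, and it stays where it is left.
- cover_knob (a point): Middle of the knob on the cover, moves with it; axes as the fixture. Round knob 16 mm in diameter, from 9 mm below to 8 mm above this point (top 159 mm above the table); when closed it stands right above the guide hole.
- stand: Probe stand, fixed to the table: base 80 x 80 x 10 mm, two thin posts, top plate 52 x 70 mm (x, y) whose top face is 115 mm above the table, with a 14 mm hole in its centre; two screw heads 3 mm high at y = +-26 mm. Origin: centre of its underside, straight under the hole; z up.
- probe: Bore probe, 180 mm long, 0.1 to 0.2 kg: steel rod 10 mm in diameter, 100 mm long, below a black round handle 26 mm in diameter, 80 mm long. Starts upright: rod hanging through the stand's hole, handle resting on the stand's top plate (tip 15 mm above the table). Loose; lift it straight up 100 mm to leave the stand. Origin: lower tip of the rod; z runs up the axis to the handle.
- probe_tip (a point): Lower tip of the rod, the same point as the origin of the probe; axes as the probe.
- probe_mark (a point): Middle of the dark depth ring on the rod (4 mm wide), on the axis, 60 mm above the tip and 40 mm below the underside of the handle; axes as the probe.
- probe_grip (a point): Good place to grip the handle: on its axis, 143 mm above the tip (43 mm above the underside of the handle, 37 mm below its top); axes as the probe.
- short_tube: Bystander: loose tube offcut 44 mm in diameter, 90 mm long, lying at the front edge. Leave it alone. Origin: centre of its underside.
- spare_dropout: Bystander: loose milled plate 44 x 80 x 8 mm, lying flat at the front right. Leave it alone. Origin: centre of its underside.
- caliper: Bystander: vernier caliper 60 x 200 x 9 mm, lying flat at the back right. Leave it alone. Origin: centre of its underside.
Mind the look-alikes: they are no part of the job. Several things have the shape of the probe; the one meant has the colours described above.

How it is judged:
By the outcome, as a careful person would: the job done as asked, in the order asked, and still so for the second after the job is handed in, while the arm keeps its last pose, push and grip.
It also fails if it takes over 64 s, if anything falls off the work surface, if the arm or the gripper's body presses on something with over 40 N, if the wrist force passes 120 N, or if a joint passes its speed limit or range.

ROBOT

A 6-joint arm with a two-finger parallel gripper is mounted at the origin on a cart in front of the work surface, level with it; the furniture and walls round the work are solid. World frame = base frame: x ahead of the robot, y to its left, z up, the work surface at z = 0. Lengths are in mm, angles in rad, forces in N, time in s.
With the tool pointing down it reaches from about 275 to 850 mm from the base axis. Payload 5.2 kg.
Tool frame: the origin (TCP) lies at the very end of the fingers, on their centre line; the grasp point (between the pads) lies 19 mm behind it (manip.hold_point_z is the distance from the TCP to the grasp point, in mm); z points along the fingers, y is the line along which they close (so a half turn about z gives the same grasp; the last joint's range is limited). The gripper opens to 85 mm and grips with 20 to 120 N. Pads are 22 mm wide; open, the fingers measure 114 mm over their backs; the gripper's body (76 mm by 85 mm) begins 54 mm behind the grasp point. The pads swing forward as they close: fully open they stand 13 mm farther back than shut.
Start: joints at [1.089, 0.259, 1.535, -0, 1.348, -0.203], TCP at [151.339, 528.774, 207.21] pointing down, gripper open.
Joint ranges: [-3.14, 3.14], [-0.91, 2.08], [0.19, 2.58], [-1.22, 4.36], [0.22, 2.71], [-3.12, 3.12]. Speed limits (rad/s): [2.57, 2.57, 3.14, 3.14, 3.14, 3.14].

INTERFACE

Orientations are given as [roll, pitch, yaw] about the fixed x, y, z axes, in that order (R = Rz(yaw) Ry(pitch) Rx(roll)).
In Python, from plant import manip gives the robot as it stands.
- The arm moves only by the shell command python3 -m pendant 'ROWS' [FORCE]. ROWS is JSON, a list of rows, each a list of 5 numbers: the gripper command: -1 is shut, 1 is fully open, values between are in proportion, then the shift along the world's x, y, z scaled (see below), then the turn about the world's z scaled (see below). In form: [[gripper, x, y, z, spin], ...]. A call has 1 to 8 rows; each row shifts and turns the commanded pose from where the row before left it; what a row does not reach is not made up. The controller multiplies each number of a shift by 20 mm and each number of a turn by pi rad. A row lasts 1/12 s, in which the tool goes at most 41.7 mm and 7.16 degrees, less where a joint would pass 70% of its speed; a pose out of reach is approached as far as the arm can. A call with a number of a shift or a turn outside -1 to 1 is refused whole. A call with a gripper value outside its range is refused whole. The fingers move at their own pace and stop on an object; FORCE is the grip in N (left out, the last holds). Time passes only in rows, so rows that do not move let the fingers close. It gives the time, the measured TCP pose, the force, the opening and the grip force at its end, in the units of the state.
- manip.observe(): the state, without advancing time (a new reading comes with each control period).
- manip.snapshot(name): name is "side" or "top" or "wrist"; returns the picture (480x640x3 uint8, red, green, blue); there is no depth.
- manip.camera_info(name): a dict with "vfov" (degrees; the focal length in pixels is half the picture's height over the tangent of half this angle, whatever the lens; pixels are square), "cx", "cy" (the principal point, pixels), "k1" (the pictures are not rectified: a ray, as slopes to the right and down, at radius r is drawn at 1 + k1 r^2 times it, then the intrinsics apply), "origin" and "rotation" of the camera in the world. Camera axes: x right, y up, looking along -z (the intrinsics and any distortion apply to the point x, -y, -z); pixel columns grow to the right and rows downward; lengths in mm; the calibration is good to about 2 mm. A picture is of the moment at which its call begins: read the wrist's pose just before it. camera_info takes no time and is no camera call; for the wrist camera it gives the pose at the moment of the call.
- manip.sign_off(): hands the job in; it is judged then, once.
The state is a dict: "time_s": time; "joint_pos": joint angles; "dq": joint speeds; "effort": joint torques, N m; "position": TCP position; "orientation": TCP orientation; "wrist_force": force on the tool from outside, world axes, zero at the start; "ft_torque": the same for the moment, N m; "gripper_width": finger opening in mm; "finger_force": force on a finger pad.
Only numpy, scipy, OpenCV 4.12 (cv2) and the standard library are available. Lean on these libraries where they do the work, as an engineer would, in place of code of your own. Each camera call takes 0.05 s, during which the arm holds its last target. There are 200 camera calls.

## Working session

There is one attempt and no reset: what is moved stays moved. The work goes in short steps, Python scripts to look and compute and a shell command to move; the robot and the scene stay as the last step left them, time stands still between calls to the robot, and variables do not carry over. Pictures are saved under pics/ and viewed, at most 10 in all, crops included, and the job is handed in when it is done.

```bash
mkdir -p pics; cat > h.py <<'E'
import numpy as np, cv2
from plant import manip
def snap(n,f):
    ci=manip.camera_info(n); im=manip.snapshot(n)
    cv2.imwrite('pics/'+f+'.png',im[:,:,::-1]); return im,ci
def ray(ci,u,v):
    f=240/np.tan(np.radians(ci['vfov'])/2)
    d=np.array([(u-ci['cx'])/f,(v-ci['cy'])/f]); s=d.copy()
    for _ in range(30): s=d/(1+ci['k1']*(s@s))
    r=np.array(ci['rotation'])@np.array([s[0],-s[1],-1.]); return np.array(ci['origin']),r
def onz(ci,u,v,z):
    o,r=ray(ci,u,v); return o+r*(z-o[2])/r[2]
def cross(a,b):
    (o1,r1),(o2,r2)=a,b
    A=np.stack([r1,-r2],1); t=np.linalg.lstsq(A,o2-o1,rcond=None)[0]
    p,q=o1+t[0]*r1,o2+t[1]*r2; return (p+q)/2,np.linalg.norm(p-q)
def proj(ci,P):
    f=240/np.tan(np.radians(ci['vfov'])/2)
    c=np.array(ci['rotation']).T@(np.array(P)-ci['origin']); s=np.array([c[0],-c[1]])/-c[2]
    s=s*(1+ci['k1']*(s@s)); return ci['cx']+f*s[0],ci['cy']+f*s[1]
E
python3 - <<'E'
from h import *
a,ci=snap('side','s0'); b,cj=snap('top','t0')
for c in (ci,cj): print(c)
o=manip.observe(); print(o['position'],o['orientation'],o['wrist_force'],o['time_s'],manip.hold_point_z)
E
```

```text
{'vfov': 52.86928645776708, 'cx': 315.78080442603357, 'cy': 238.2344011888982, 'k1': -0.014009284718144669, 'origin': array([ 472.87820739, -988.67505294,  639.74101301]), 'rotation': array([ 1.06506934,  0.01603327, -0.06178697])}
{'vfov': 53.955361369823876, 'cx': 323.264950701504, 'cy': 235.01799238600833, 'k1': -0.045371306742260566, 'origin': array([ 394.54455823,  -49.18413774, 1133.17243674]), 'rotation': array([ 0.10054823, -0.00918074, -1.5844823 ])}
[151.12012063 528.31992075 206.46129421] [-3.14000930e+00 -3.12644489e-04  2.86278331e+00] [-0.45189934  0.0620185  -0.08867195] 0.1 18.700000000000003
```

View pics/s0.png

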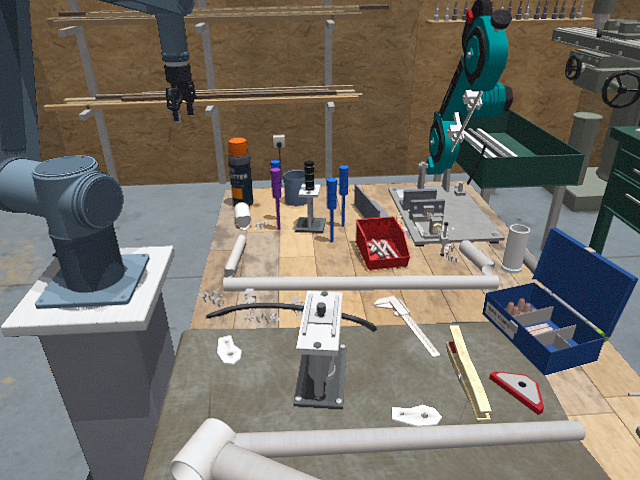

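View pics/t0.png

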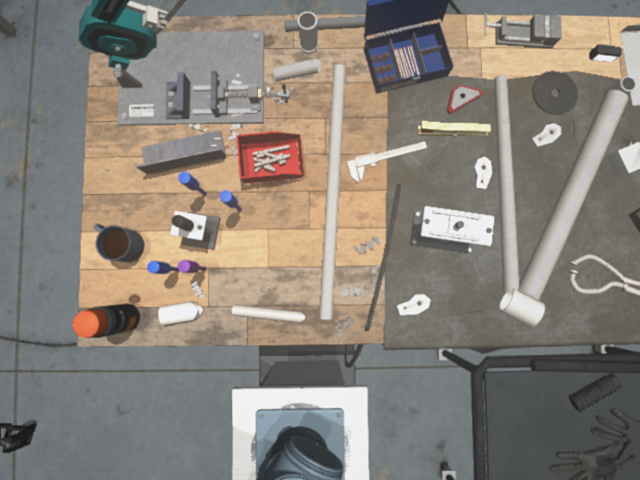

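Side view: the black-handled probe in the white stand is at (309,175). The fixture with its knob is at (321,310). Top view: probe at (182,222), knob at (459,226). Possible look-alikes for the probe in the top view are the blue handles at (189,181), (229,199) and (158,267) and the purple one at (189,267). The black one matches the description.

```bash
sed -i "s/np.array(ci\['rotation'\])/Rm(ci)/" h.py; cat >> h.py <<'E'
from scipy.spatial.transform import Rotation as Ro
def Rm(ci): return Ro.from_euler('xyz',ci['rotation']).as_matrix()
E
python3 - <<'E'
from h import *
a=cv2.imread('pics/s0.png');b=cv2.imread('pics/t0.png')
c=[(a[265:385,275:375]),(b[195:255,405:505]),(a[150:240,260:360]),(b[195:255,150:230])]
r=lambda i,w,h:cv2.resize(i,(w,h),interpolation=cv2.INTER_CUBIC)
cv2.imwrite('pics/c0.png',np.vstack([np.hstack([r(c[0],300,360),r(c[1],500,300+60)[:, :500]]),np.hstack([r(c[2],267,240),r(c[3],320,240),np.zeros((240,213,3),np.uint8)])]))
ci=manip.camera_info('side');cj=manip.camera_info('top')
print(cross(ray(ci,321,310),ray(cj,459,226)))
print(cross(ray(ci,310,163),ray(cj,177,220)))
print(onz(cj,459,226,155),onz(cj,177,220,195))
E
```

```text
(array([ 511.36350373, -347.47228497,  147.59664129]), np.float64(3.937097545427217))
(array([524.8236791 , 235.64911707, 191.14297368]), np.float64(2.2586983910241907))
[ 508.51949753 -345.20843809  155.        ] [523.15505883 234.42734721 195.        ]
```

View pics/c0.png

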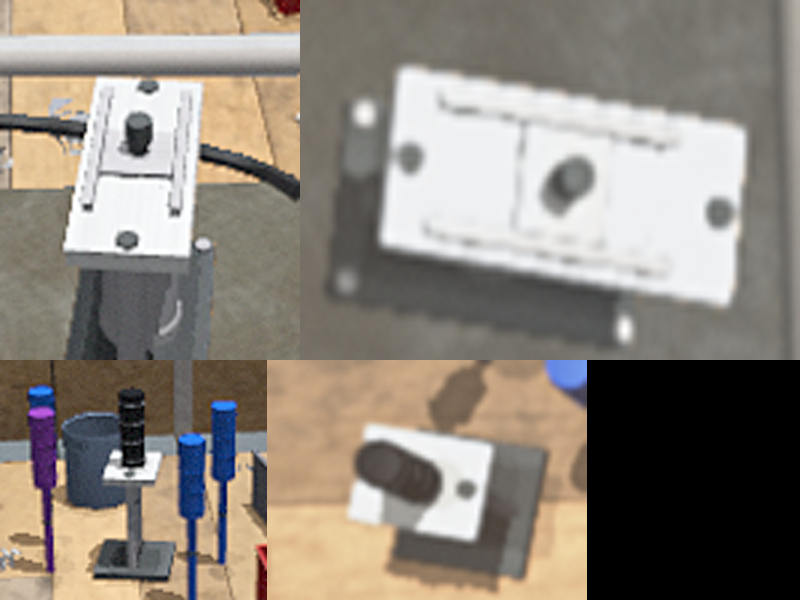

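The crops confirm it: the black probe is the one in the stand, and the others are blue or purple. Next I rise and move to above the fixture.

```bash

python3 -m pendant '[[1,0,0,1,0],[1,0,0,1,0],[1,0,0,1,0],[1,0,0,1,0],[1,0,0,1,0],[1,0.4,-1,0.5,0],[1,0.4,-1,0,0],[1,0.4,-1,0,0]]'
python3 -m pendant '[[1,0.4,-1,0,0],[1,0.4,-1,0,0],[1,0.4,-1,0,0],[1,0.4,-1,0,0],[1,0.4,-1,0,0],[1,0.4,-1,0,0],[1,0.4,-1,0,0],[1,0.4,-1,0,0]]'
python3 -m pendant '[[1,0.4,-1,0,0],[1,0.4,-1,0,0],[1,0.4,-1,0,0],[1,0.4,-1,0,0],[1,0.4,-1,0,0],[1,0.4,-1,0,0],[1,0.4,-1,0,0],[1,0.4,-1,0,0]]'
python3 -m pendant '[[1,0.4,-1,0,0],[1,0.4,-1,0,0],[1,0.4,-1,0,0],[1,0.4,-1,0,0],[1,0.4,-1,0,0],[1,0.4,-1,0,0],[1,0.4,-1,0,0],[1,0.4,-1,0,0]]'
python3 -m pendant '[[1,0.4,-1,0,0.0],[1,0.4,-1,0,0],[1,0.4,-1,0,0],[1,0.4,-1,0,0],[1,0.4,-1,0,0],[1,0.4,-1,0,0],[1,0.4,-1,0,0],[1,0.4,-1,0,0]]'
python3 -m pendant '[[1,0.4,-1,0,0],[1,0.4,-1,0,0],[1,0.4,-1,0,0],[1,0,-1,0,0],[1,0,-1,0,0],[1,0,0,0,0],[1,0,0,0,0]]'
python3 -c "
from h import *
a,c=snap('wrist','w1');print(c,manip.observe()['joint_pos'])"
```

```text
time_s: 0.77
position: [175.5, 468.4, 317.6]
orientation: [3.141, 0.0, 2.864]
wrist_force: [0.3, -0.4, -0.1]
gripper_width: 85.1
finger_force: 0.0
time_s: 1.43
position: [239.3, 307.7, 316.9]
orientation: [-3.141, -0.0, 2.863]
wrist_force: [0.0, 0.8, -0.4]
gripper_width: 85.2
finger_force: 0.0
time_s: 2.1
position: [303.2, 147.7, 317.0]
orientation: [-3.141, -0.0, 2.863]
wrist_force: [-0.8, 0.0, -0.5]
gripper_width: 85.5
finger_force: 0.0
time_s: 2.77
position: [367.3, -12.2, 316.9]
orientation: [3.141, -0.001, 2.863]
wrist_force: [0.3, 0.5, -0.2]
gripper_width: 85.5
finger_force: 0.0
time_s: 3.43
position: [431.4, -172.1, 316.8]
orientation: [3.141, -0.001, 2.863]
wrist_force: [-0.2, 0.5, 0.2]
gripper_width: 85.5
finger_force: 0.0
time_s: 4.02
position: [455.0, -271.7, 316.3]
orientation: [3.141, -0.002, 2.861]
wrist_force: [-0.7, 0.7, 0.9]
gripper_width: 85.3
finger_force: 0.0
{'vfov': 68.25863370619192, 'cx': 322.2015156194684, 'cy': 243.0292406074694, 'k1': -0.022526069002856825, 'origin': array([ 375.48001647, -249.47003701,  484.21531227]), 'rotation': array([-3.28522139e-01, -4.55579355e-04,  1.28936082e+00])} [-7.48068523e-01  1.72359377e-01  1.38219578e+00  4.27849016e-04
  1.58870807e+00 -2.03934993e+00]
```

View pics/w1.png

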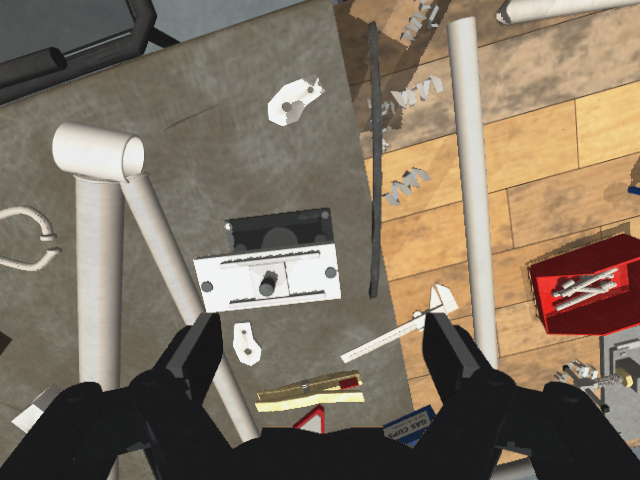

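The wrist view shows the fixture plate at (267,280) and the knob at (267,284). Image right is world +y. Next I measure the plate and zoom in on the bars to find which way the cover opens.

```bash
cat > m.py <<'E'
from h import *
b=cv2.imread('pics/w1.png');ci=manip.camera_info('wrist')
# rectify plate plane z=132 to metric view, 4px/mm... x_world down, y right
x0,y0=440,-440; s=3
P=np.float32([[onz(ci,u,v,132)[:2]] for u,v in [(190,250),(345,250),(345,320),(190,320)]]).reshape(-1,2)
dst=np.float32([[(p[1]-y0)*s,(p[0]-x0)*s] for p in P])
H=cv2.getPerspectiveTransform(np.float32([(190,250),(345,250),(345,320),(190,320)]),dst)
w=cv2.warpPerspective(b,H,(570,420),flags=cv2.INTER_CUBIC)
g=cv2.cvtColor(w,cv2.COLOR_BGR2GRAY)
m=cv2.morphologyEx((g>165).astype(np.uint8),cv2.MORPH_CLOSE,np.ones((15,15)))
m=cv2.morphologyEx(m,cv2.MORPH_OPEN,np.ones((41,41)))
cs,_=cv2.findContours(m,0,2);c=max(cs,key=cv2.contourArea)
r=cv2.minAreaRect(c);print('centre',r[0][1]/s+x0,r[0][0]/s+y0,'size',np.array(r[1])/s,r[2])
for q in cv2.boxPoints(r): print(q[1]/s+x0,q[0]/s+y0)
cv2.polylines(w,[np.int32(cv2.boxPoints(r))],True,(0,0,255),1)
cv2.imwrite('pics/w1r.png',w)
E
python3 m.py
```

```text
centre 514.8671061197916 -350.22283935546875 size [153.66621908  65.49102783] 9.008503913879395
535.1781 -431.23553
470.4949 -420.9809
494.55612 -269.21014
559.2393 -279.46478
```

View pics/w1r.png

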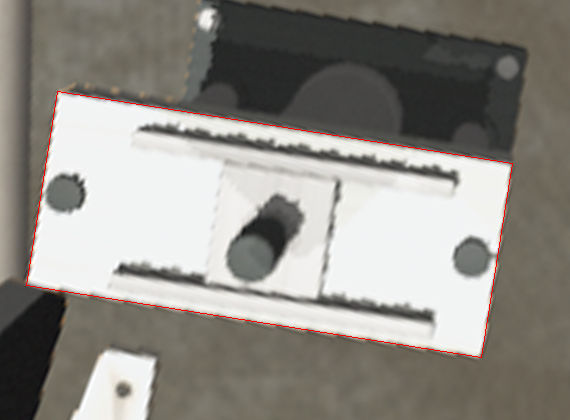

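Plate centre is about (515,-350) and the long axis points at 81° in world. The bars extend further toward world +y, so the fixture yaw is about -9° and the cover opens toward (0.156, 0.988). Now I line up with the knob and descend.

```bash

python3 -m pendant '[[0.1,0.75,-1,0,0.04],[0.1,0.75,-1,0,0],[0.1,0.75,-1,0,0],[0.1,0.75,-0.85,0,0],[0.1,0,0,-1,0],[0.1,0,0,-1,0],[0.1,0,0,-1,0],[0.1,0,0,-1,0]]'
python3 -m pendant '[[0.1,0,0,-1,0],[0.1,0,0,-1,0],[0.1,0,0,-0.5,0],[0.1,0,0,0,0],[0.1,0,0,0,0]]'
python3 -c "
from h import *
a,c=snap('wrist','w2')
for P in [(515,-350,159),(515,-350,132)]: print(proj(c,P))
a,c=snap('side','s2'); print(proj(c,(515,-350,159)))
i=cv2.imread('pics/s2.png')[230:400,230:400]; j=cv2.imread('pics/w2.png')
cv2.imwrite('pics/k2.png',np.hstack([cv2.resize(i,(360,360)),cv2.resize(j[120:,100:540],(440,360))]))"
```

```text
time_s: 4.73
position: [515.6, -346.8, 236.5]
orientation: [3.141, 0.0, 2.989]
wrist_force: [-0.1, 0.5, -0.4]
gripper_width: 47.0
finger_force: 0.0
time_s: 5.15
position: [515.5, -347.5, 187.5]
orientation: [3.141, -0.0, 2.989]
wrist_force: [0.6, 1.2, -0.2]
gripper_width: 47.1
finger_force: 0.0
(np.float64(319.18030534939567), np.float64(267.56061596062943))
(np.float64(319.5137479803714), np.float64(251.92580239558637))
(np.float64(322.0582764586044), np.float64(305.4420024504435))
```

View pics/k2.png

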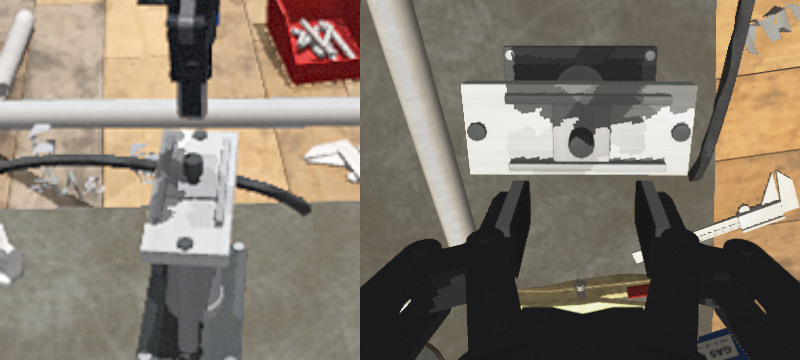

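The wrist view puts the knob at about (321,265) full-frame, within about 1 mm of the prediction. The plate is square to the tool. Lowering to grip.

```bash

python3 -m pendant '[[0.1,0,-0.05,-1,0],[0.1,0,0,-0.8,0],[0.1,0,0,-0.4,0],[0.1,0,0,0,0],[-1,0,0,0,0],[-1,0,0,0,0],[-1,0,0,0,0],[-1,0,0,0,0]]' 30
python3 -m pendant '[[-1,0,0,0,0],[-1,0,0,0,0],[-1,0,0,0,0]]'
```

```text
time_s: 5.92
position: [515.8, -349.7, 144.4]
orientation: [-3.14, 0.002, 2.988]
wrist_force: [-0.1, -0.3, -0.5]
gripper_width: 0.6
finger_force: 0.0
time_s: 6.17
position: [515.4, -349.3, 143.4]
orientation: [-3.141, 0.0, 2.988]
wrist_force: [0.3, 0.3, -1.0]
gripper_width: 0.3
finger_force: 0.0
```

The gripper closed to 0.3 mm, so it missed the knob. I'll look again.

```bash

python3 -c "
from h import *
a,c=snap('wrist','w3')
a,d=snap('side','s3'); print(proj(d,(515,-350,159)),proj(d,(515.4,-349.3,143.4)),proj(c,(515.4,-349.3,143.4)))
i=cv2.imread('pics/s3.png')[240:360,260:380]; j=cv2.imread('pics/w3.png')
cv2.imwrite('pics/k3.png',np.hstack([cv2.resize(i,(360,360)),cv2.resize(j[120:,100:540],(440,360))]))"
```

```text
(np.float64(322.0582764586044), np.float64(305.4420024504435)) (np.float64(322.3588878433347), np.float64(312.75818608290535)) (np.float64(323.5341512477714), np.float64(288.8780809584392))
```

View pics/k3.png

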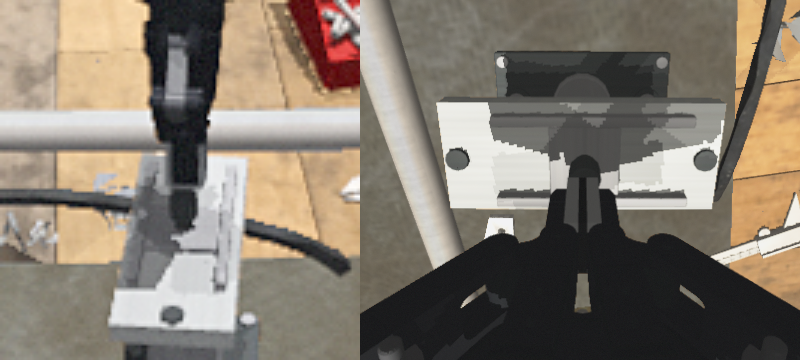

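```bash

python3 -c "
from h import *
c=manip.camera_info('wrist');d=manip.camera_info('side')
for z in (137,143,150,159,165,175): print(z,proj(c,(515.4,-349.3,z)),proj(d,(515.4,-349.3,z)))
g=cv2.cvtColor(cv2.imread('pics/s3.png'),6)
print(g[296:322,312:334])
g=cv2.cvtColor(cv2.imread('pics/w3.png'),6)
print(g[262:330:2,306:342:2])
o=manip.observe();print(o)
"
```

```text
137 (np.float64(323.42400454464916), np.float64(283.83825917282206)) (np.float64(322.3949233499486), np.float64(315.8285560836894))
143 (np.float64(323.45379420003377), np.float64(288.78560096910144)) (np.float64(322.361148512432), np.float64(312.9507879207088))
150 (np.float64(323.49091096757337), np.float64(294.95180487759035)) (np.float64(322.3214228634688), np.float64(309.566605284808))
159 (np.float64(323.5428188465622), np.float64(303.5789964473962)) (np.float64(322.2698312044616), np.float64(305.1725725200388))
165 (np.float64(323.5803647121846), np.float64(309.82192099631544)) (np.float64(322.23511005150334), np.float64(302.21602790023314))
175 (np.float64(323.64894785547745), np.float64(321.2314924087252)) (np.float64(322.1766517405232), np.float64(297.23939374006835))
[[137 165 160 115  85  46  15  40  30  18  38  32  31  26 106 109  83 231
  239 236 234 234]
 [116 162 161 117  83  43  30  28  39  21  29  29  22  28 101 101 111 234
  239 235 236 234]
 [169 180 164 113  82  46  24  20  32  19  29  32  25  29 101 104 110 232
  239 235 233 236]
 [163 176 162 117  86  57  21  2
[... 4686 characters left out ...]
os': array([-7.74498541e-01,  4.33223484e-01,  1.44221759e+00, -1.81151221e-05,
        1.26610898e+00, -2.19152154e+00]), 'dq': array([-1.80535673e-04, -7.08965038e-06,  5.07332042e-04, -1.35400306e-03,
       -1.34585704e-03,  8.63130570e-04]), 'effort': array([ 2.92423887e-03, -5.36047447e+01, -2.81248623e+01, -3.71538799e-04,
        3.86026886e-04,  2.29109924e-05]), 'position': array([ 515.34497882, -349.22618099,  143.25211955]), 'orientation': array([-3.14155382e+00,  2.46003825e-05,  2.98782476e+00]), 'wrist_force': array([-0.11667353,  0.80754648, -0.98330214]), 'ft_torque': array([ 0.04520914,  0.03421046, -0.01114438]), 'finger_force': 0.0, 'gripper_width': -0.039572600454691825}
```

```bash

python3 -c "
from h import *
c=manip.camera_info('wrist');d=manip.camera_info('side')
for z in (143,150,160,165,170,175): print(z,[round(proj(c,(515.4-h,-349.3,z))[1],1) for h in (0,6,11)],[round(proj(d,(515.4,-349.3-h,z))[1],1) for h in (0,5,10,15)])
print((proj(c,(504.4,-339.3,165))[0]-proj(c,(504.4,-359.3,165))[0])/20)
"
python3 -m pendant '[[0.1,0,0,0,0],[0.1,0,0,0,0],[0.1,0,0,0,0],[0.1,0,0,0,0],[0.1,0,0,-0.25,0],[0.1,0,0,-0.25,0],[0.1,0,0,-0.25,0],[0.1,0,0,0,0]]'
```

```text
143 [np.float64(288.8), np.float64(278.5), np.float64(269.7)] [np.float64(313.0), np.float64(314.8), np.float64(316.7), np.float64(318.6)]
150 [np.float64(295.0), np.float64(284.3), np.float64(275.3)] [np.float64(309.6), np.float64(311.4), np.float64(313.3), np.float64(315.2)]
160 [np.float64(304.6), np.float64(293.5), np.float64(284.0)] [np.float64(304.7), np.float64(306.5), np.float64(308.4), np.float64(310.3)]
165 [np.float64(309.8), np.float64(298.5), np.float64(288.8)] [np.float64(302.2), np.float64(304.1), np.float64(305.9), np.float64(307.8)]
170 [np.float64(315.4), np.float64(303.7), np.float64(293.8)] [np.float64(299.7), np.float64(301.6), np.float64(303.4), np.float64(305.3)]
175 [np.float64(321.2), np.float64(309.3), np.float64(299.2)] [np.float64(297.2), np.float64(299.1), np.float64(300.9), np.float64(302.8)]
2.164200738550966
time_s: 6.93
position: [514.6, -348.5, 126.4]
orientation: [3.14, -0.002, 2.988]
wrist_force: [-0.6, -0.2, -0.4]
gripper_width: 46.9
finger_force: 0.0
```

The fingertips really end about 22–31 mm behind the reported TCP. I go a little lower, watch the force, and grip again.

```bash

python3 -m pendant '[[0.1,0.03,-0.04,-0.2,0],[0.1,0,0,-0.2,0],[0.1,0,0,0,0],[-1,0,0,0,0],[-1,0,0,0,0],[-1,0,0,0,0],[-1,0,0,0,0],[-1,0,0,0,0]]' 40
python3 -m pendant '[[-1,0,0,0,0],[-1,0,0,0,0],[-1,0,0,0,0]]'
python3 -c "
from h import *
a,c=snap('wrist','w4')
a,d=snap('side','s4')
i=cv2.imread('pics/s4.png')[240:360,260:380]; j=cv2.imread('pics/w4.png')
cv2.imwrite('pics/k4.png',np.hstack([cv2.resize(i,(360,360)),cv2.resize(j[120:,100:540],(440,360))]))"
```

```text
time_s: 7.6
position: [516.1, -350.0, 120.6]
orientation: [-3.141, 0.0, 2.988]
wrist_force: [0.2, 0.8, 1.2]
gripper_width: 14.0
finger_force: 39.0
time_s: 7.85
position: [516.0, -349.9, 120.5]
orientation: [-3.142, 0.0, 2.988]
wrist_force: [-0.9, 1.6, 3.6]
gripper_width: 14.0
finger_force: 39.1
```

```bash

python3 -m pendant '[[-1,0.04,0.25,0,0],[-1,0.04,0.25,0,0],[-1,0.04,0.25,0,0],[-1,0,0,0,0]]'
python3 -m pendant '[[-1,0.04,0.25,0,0],[-1,0.04,0.25,0,0],[-1,0.04,0.25,0,0],[-1,0.04,0.25,0,0],[-1,0,0,0,0]]'
```

```text
time_s: 8.28
position: [518.6, -334.3, 120.6]
orientation: [-3.141, 0.0, 2.988]
wrist_force: [-0.8, 0.7, 4.9]
gripper_width: 13.9
finger_force: 39.4
time_s: 8.7
position: [521.8, -313.8, 120.5]
orientation: [3.141, 0.0, 2.988]
wrist_force: [-0.6, -0.0, 6.5]
gripper_width: 13.8
finger_force: 39.5
```

```bash

python3 -m pendant '[[-1,0.03,0.2,0,0],[-1,0.02,0.1,0,0],[-1,0.01,0.1,0,0],[-1,0,0,0,0],[-1,0,0,0,0]]'
python3 -c "
from h import *
a,c=snap('wrist','w4')
a,d=snap('side','s4')
i=cv2.imread('pics/s4.png')[240:360,260:380]; j=cv2.imread('pics/w4.png')
cv2.imwrite('pics/k4.png',np.hstack([cv2.resize(i,(360,360)),cv2.resize(j[120:,100:540],(440,360))]))"
```

```text
time_s: 9.12
position: [522.7, -308.5, 120.6]
orientation: [-3.138, 0.001, 2.988]
wrist_force: [-1.8, -5.7, 3.9]
gripper_width: 13.7
finger_force: 39.5
```

View pics/k4.png

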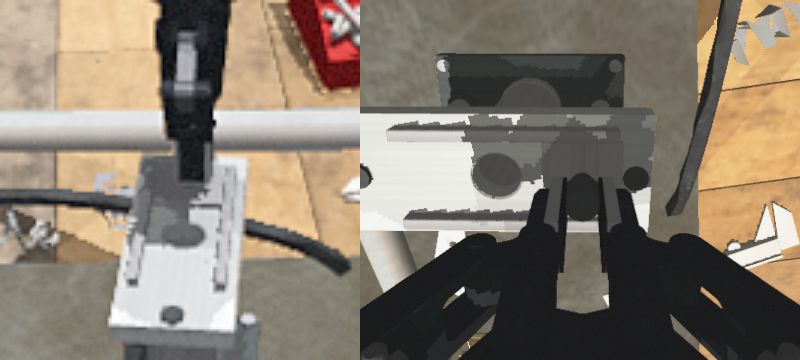

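The cover reached its stop after 41.9 mm of travel with a -5.7 N reaction, and the hole is open at wrist pixel (238,295) and side pixel (321,318). Now I release, rise, and go to the stand.

```bash

python3 -c "
from h import *
c=manip.camera_info('wrist');d=manip.camera_info('side');t=manip.camera_info('top')
print('hole',onz(c,238,295,132),onz(d,320.7,318,132))
for u,v in [(185,178),(225,195),(154,266),(184,266),(177,220)]: print(onz(t,u,v,190))
"
python3 -m pendant '[[-0.5,0,-0.05,0,0],[0,0,0,0,0],[0.1,0,0,0,0],[0.1,0,0,0,0],[0.1,0,0,0.4,0],[0.1,0,0,1,0],[0.1,0,0,1,0],[0.1,0,0,1,0]]'
python3 -m pendant '[[0.1,0,0,1,0],[0.1,0,0,1,0],[0.1,0,0,1,0],[0.1,0,0,1,0],[0.1,0,0.5,1,0],[0.1,0,1,1,0],[0.1,0,1,0,0],[0.1,0,1,0,0]]'
python3 -c "
from h import *
a,d=snap('side','s5');a,d=snap('top','t5')"
```

```text
hole [ 514.01762448 -349.843337    132.        ] [ 512.56962548 -348.50508114  132.        ]
[610.03916051 221.22908526 190.        ]
[573.71496246 139.09474462 190.        ]
[431.53548892 280.73807446 190.        ]
[430.84722551 220.27609811 190.        ]
[523.84048986 235.93885765 190.        ]
time_s: 9.88
position: [522.7, -307.5, 189.2]
orientation: [3.141, -0.0, 2.988]
wrist_force: [0.9, -0.7, 0.1]
gripper_width: 47.0
finger_force: 0.0
time_s: 10.55
position: [523.3, -237.6, 310.5]
orientation: [-3.14, 0.003, 2.987]
wrist_force: [0.6, 0.2, -0.2]
gripper_width: 46.9
finger_force: 0.0
```

```bash

python3 -m pendant '[[0.1,0,1,0,0],[0.1,0,1,0,0],[0.1,0,1,0,0],[0.1,0,1,0,0],[0.1,0,1,0,0],[0.1,0,1,0,0],[0.1,0,1,0,0],[0.1,0,1,0,0]]' >/dev/null
python3 -m pendant '[[0.1,0,1,0,0],[0.1,0,1,0,0],[0.1,0,1,0,0],[0.1,0,1,0,0],[0.1,0,1,0,0],[0.1,0,1,0,0],[0.1,0,1,0,0],[0.1,0,1,0,0]]' >/dev/null
python3 -m pendant '[[0.1,0,1,0,0],[0.1,0,1,0,0],[0.1,0,1,0,0],[0.1,0,1,0,0],[0.1,0,1,0,0],[0.1,0,1,0,0],[0.1,0,1,0,0],[0.1,0,0,0,0]]'
python3 -m pendant '[[0.1,0,0,0,0],[0.1,0,0,0,0]]'
python3 -c "
from h import *
a,c=snap('wrist','w6')
print(proj(c,(524,235.5,195)),proj(c,(524,235.5,115)))
# probe blob
g=cv2.cvtColor(a,cv2.COLOR_RGB2GRAY); u,v=map(int,proj(c,(524,235.5,115)))
cv2.imwrite('pics/k6.png',cv2.resize(cv2.imread('pics/w6.png')[max(0,v-90):v+110,max(0,u-120):u+120],(720,600)));print(max(0,v-90),max(0,u-120))"
```

```text
time_s: 12.65
position: [522.6, 224.8, 308.1]
orientation: [3.14, -0.001, 2.991]
wrist_force: [-0.9, -0.3, -0.1]
gripper_width: 47.0
finger_force: 0.0
time_s: 12.82
position: [522.9, 221.3, 308.1]
orientation: [-3.141, -0.0, 2.988]
wrist_force: [-0.5, 0.2, 1.1]
gripper_width: 46.9
finger_force: 0.0
(np.float64(340.42902200006506), np.float64(226.51185841769814)) (np.float64(336.78136961240625), np.float64(204.97191558910842))
114 216
```

View pics/k6.png

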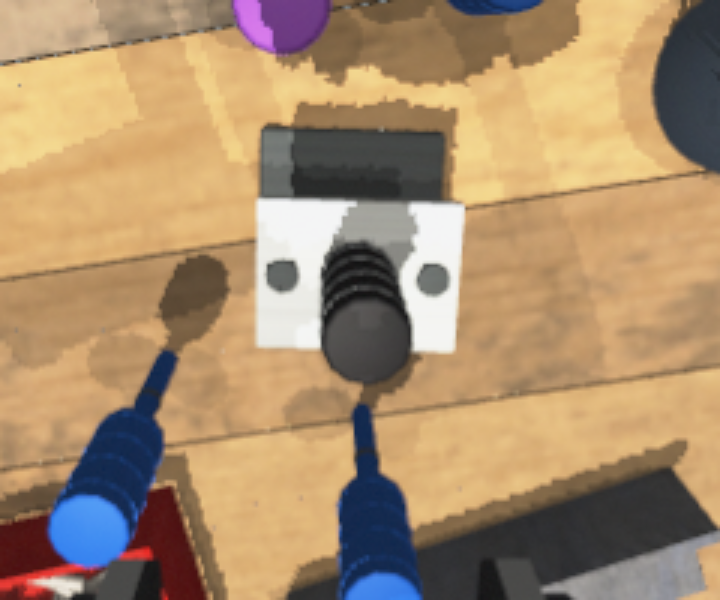

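The black probe's top is at crop (366,340), i.e. full-frame (338,227). The stand's screws are at crop (282,275) and (433,280).

```bash
python3 -c "
from h import *
c=manip.camera_info('wrist')
print(onz(c,216+366/3,114+340/3,195),onz(c,216+282/3,114+275/3,118),onz(c,216+433/3,114+280/3,118),manip.observe()['position'])"
```

```text
[524.46682176 233.16887094 195.        ] [519.84706503 207.84180195 118.        ] [529.60454501 258.93921336 118.        ] [522.93429866 221.06831141 308.20179339]
```

```bash

python3 -m pendant '[[0.1,0.09,0.61,0,0],[0.1,0,0,-1,0],[0.1,0,0,-1,0],[0.1,0,0,-1,0],[0.1,0,0,-1,0],[0.1,0,0,-1,0],[0.1,0,0,-0.5,0],[0.1,0,0,0,0]]'
python3 -m pendant '[[0.1,0,0,-1,0],[0.1,0,0,-0.8,0],[0.1,0,0,-0.6,0],[0.1,0,0,-0.6,0],[0.1,0,0,-0.4,0],[0.1,0,0,0,0],[0.1,0,0,0,0]]'
```

```text
time_s: 13.53
position: [523.2, 233.7, 195.7]
orientation: [-3.14, -0.005, 2.987]
wrist_force: [0.0, -0.5, 0.7]
gripper_width: 46.8
finger_force: 0.0
time_s: 14.12
position: [525.0, 234.3, 130.9]
orientation: [3.141, 0.001, 2.988]
wrist_force: [0.1, -0.3, 0.8]
gripper_width: 46.9
finger_force: 0.0
```

```bash

python3 -m pendant '[[0.1,-0.02,-0.05,-0.25,0],[0.1,0,0,0,0],[-1,0,0,0,0],[-1,0,0,0,0],[-1,0,0,0,0],[-1,0,0,0,0],[-1,0,0,0,0],[-1,0,0,0,0]]' 60
python3 -m pendant '[[-1,0,0,0,0],[-1,0,0,0.2,0],[-1,0,0,0.2,0],[-1,0,0,0.2,0],[-1,0,0,0,0]]'
python3 -c "
from h import *
a,d=snap('side','s7');a,d=snap('top','t7')"
```

```text
time_s: 14.78
position: [524.5, 233.3, 125.8]
orientation: [3.141, 0.001, 2.988]
wrist_force: [-0.2, -0.2, 4.4]
gripper_width: 24.9
finger_force: 58.6
time_s: 15.2
position: [524.5, 233.2, 137.9]
orientation: [3.141, 0.001, 2.988]
wrist_force: [-0.8, 0.6, -1.4]
gripper_width: 24.8
finger_force: 58.7
```

```bash

python3 -m pendant '[[-1,0,0,0.4,0],[-1,0,0,0.7,0],[-1,0,0,1,0],[-1,0,0,1,0],[-1,0,0,1,0],[-1,0,0,1,0],[-1,0,0,1,0],[-1,0,0,1,0]]'
python3 -m pendant '[[-1,0,0,0.9,0],[-1,0,0,0,0],[-1,0,0,0,0],[-1,0,-1,0,0],[-1,0,-1,0,0],[-1,0,-1,0,0],[-1,0,-1,0,0],[-1,0,-1,0,0]]'
python3 -m pendant '[[-1,0,-1,0,0],[-1,0,-1,0,0],[-1,0,-1,0,0],[-1,0,-1,0,0],[-1,0,-1,0,0],[-1,0,-1,0,0],[-1,0,-1,0,0],[-1,0,-1,0,0]]' >/dev/null
python3 -m pendant '[[-1,0,-1,0,0],[-1,0,-1,0,0],[-1,0,-1,0,0],[-1,0,-1,0,0],[-1,0,-1,0,0],[-1,0,-1,0,0],[-1,0,0,0,0],[-1,0,0,0,0]]'
```

```text
time_s: 15.97
position: [523.9, 233.1, 280.6]
orientation: [-3.142, -0.0, 2.988]
wrist_force: [-0.0, 0.1, -2.7]
gripper_width: 24.7
finger_force: 58.8
time_s: 16.63
position: [523.1, 132.3, 295.1]
orientation: [-3.141, -0.003, 2.988]
wrist_force: [0.7, -0.1, -1.2]
gripper_width: 24.7
finger_force: 59.0
time_s: 17.97
position: [523.3, -147.3, 295.2]
orientation: [3.14, -0.003, 2.986]
wrist_force: [-0.4, -0.5, -1.0]
gripper_width: 24.8
finger_force: 59.1
```

```bash

python3 -m pendant '[[-1,-0.06,-1,0,0],[-1,-0.06,-1,0,0],[-1,-0.06,-1,0,0],[-1,-0.06,-1,0,0],[-1,-0.06,-1,0,0],[-1,-0.06,-1,0,0],[-1,-0.06,-1,0,0],[-1,-0.05,-1,0,0]]' >/dev/null
python3 -m pendant '[[-1,0,-1,0,0],[-1,0,-0.7,0,0],[-1,0,-0.3,0,0],[-1,0,0,0,0],[-1,0,0,0,0],[-1,0,0,0,0]]'
python3 -c "
from h import *
a,c=snap('wrist','w8');a,s=snap('side','s8');a,t=snap('top','t8')
i=cv2.imread('pics/s8.png')[200:350,260:380]; j=cv2.imread('pics/w8.png')
P=manip.observe()['position'];print(P)
for z in (185,245,295): print(z,proj(s,(P[0],P[1],z)),proj(c,(P[0],P[1],z)))
cv2.imwrite('pics/k8.png',np.hstack([cv2.resize(i,(480,600)),cv2.resize(j[120:420,240:400],(320,600))]))"
```

```text
time_s: 19.13
position: [515.0, -345.5, 297.2]
orientation: [3.141, -0.0, 2.989]
wrist_force: [-0.6, 0.7, -1.9]
gripper_width: 25.0
finger_force: 59.2
[ 514.96937715 -345.80743563  297.5257649 ]
185 (np.float64(321.69559369304454), np.float64(290.96587705534193)) (np.float64(322.70081112062854), np.float64(228.15291328735339))
245 (np.float64(321.30897628569267), np.float64(259.438152303137)) (np.float64(322.83374488015346), np.float64(253.851444677602))
295 (np.float64(320.96268068313884), np.float64(231.24208839475807)) (np.float64(323.0056659093125), np.float64(287.12623427674333))
```

View pics/k8.png

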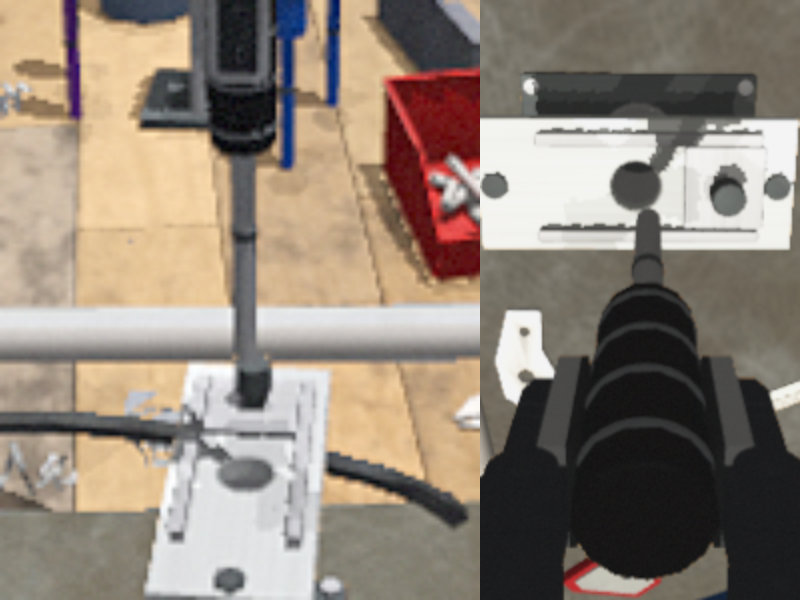

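Side view: the ring is at (321,259), matching the predicted mark at z of about 245. Wrist view: rod tip at (324,227), hole at (317.5,212.5), cover open on the right. Now I refine numerically.

```bash
cat > f.py <<'E'
from h import *
def hole(n,ci,u,v,r):
    g=cv2.cvtColor(cv2.imread(n),6)[v-r:v+r,u-r:u+r]
    _,m=cv2.threshold(g,0,255,cv2.THRESH_BINARY_INV+cv2.THRESH_OTSU)
    k,l,st,ce=cv2.connectedComponentsWithStats(m)
    i=l[r,r]; print(n,'hole',ce[i]+[u-r,v-r],st[i]); return ce[i]+[u-r,v-r]
E
python3 -c "
from f import *
c=manip.camera_info('wrist');s=manip.camera_info('side')
h=hole('pics/w8.png',c,317,212,16);print(onz(c,*h,132))
h=hole('pics/s8.png',s,321,318,9);print(onz(s,*h,132))
g=cv2.cvtColor(cv2.imread('pics/s8.png'),6).astype(int)
print(g[236:268,317:326])
w=cv2.cvtColor(cv2.imread('pics/w8.png'),6).astype(int)
for r in range(221,252,4): print(r,w[r,312:338])
"
```

```text
pics/w8.png hole [319.12690355 211.80203046] [  4   0  28  32 591]
[ 513.88800649 -349.47642632  132.        ]
pics/s8.png hole [320.10169492 317.41525424] [  0   2  17  12 118]
[ 511.68062078 -346.86846689  132.        ]
[[ 18   6  17  13  18  14  37  14  21]
 [  0  12  13   0   2  17  13  12  28]
 [ 43  42  39  35  26  41  52  60  82]
 [ 96  77  89  72  72  79  98 118 126]
 [111  92  92  98  96  94  94 108 111]
 [144  90  87  97  92  91  90 131 141]
 [141  93  88  92  96  90  86 182 197]
 [138  89  89  96  92  87 106 180 192]
 [138  93  91  93  90  83 102 183 187]
 [142  92  87  96  96  84 104 179 187]
 [160 100  86  97  93  86  99 183 187]
 [160  99  86  88  91  88 100 186 190]
 [160 102  88  88  97  89 104 183 190]
 [160  96  84  90  91  87 102 183 192]
 [162 102  87  97  89  84 102 184 192]
 [160 103  84  92  94  86 102 186 194]
 [157 104  77  88  93  82 104 185 195]
 [163 101  85  92  92  85 104 180 187]
 [165 103  86  93  90  85 105 179 184]
 [160 100  85  93  94  89 101 180 187]
 [141  85  91  97  95  98  86 165 184]
 [138  80  82  93 105 114 100 151 177]
 [139  56  52  68  8
[... 558 characters left out ...]

 234 234 233 233 233 233 233 233]
229 [230 229 229 229 232 231 168  72  72  72  73  73  72  72  72  73  72 112
 209 244 243 238 238 240 244 244]
233 [128 188 169 112 111 103  78  72  73  73  74  73  71  73  72  72  71  73
  90 111 111 111 104 127 194 193]
237 [219 226 237 237 232 187  71  71  74  73  74  73  73  73  73  72  72  71
 161 236 236 237 237 238 238 238]
241 [235 236 235 235 225 147  71  72  73  73  74  74  73  73  72  71  70  71
 153 231 231 231 231 231 231 231]
245 [103 103 105 106 106  94  70  71  71  73  74  74  72  72  73  71  70  71
  84 107 108 110 112 113 113 113]
249 [102 103 102 100  91  59  47  41  44  49  51  56  57  51  43  44  41  44
  74 105 103 102 104 105 106 107]
```

```bash

python3 -m pendant '[[-1,-0.04,-0.25,0,0],[-1,0,0,-0.6,0],[-1,0,0,-0.6,0],[-1,0,0,-0.5,0],[-1,0,0,-0.2,0],[-1,0,0,0,0],[-1,0,0,0,0],[-1,0,0,0,0]]'
python3 -c "
from f import *
a,c=snap('wrist','w9');a,s=snap('side','s9')
P=manip.observe()['position'];print(P)
for z in (132,145): print(z,proj(c,(514.8,-350.2,z)),proj(c,(P[0],P[1]+.65,z)),proj(s,(514.8,-350.2,z)))
u,v=[int(round(q)) for q in proj(c,(514.8,-350.2,132))]
w=cv2.cvtColor(cv2.imread('pics/w9.png'),6)
np.set_printoptions(linewidth=300)
print(u-24,v-22);print(w[v-22:v+24:2,u-24:u+25])
u,v=[int(round(q)) for q in proj(s,(514.8,-350.2,132))]
w=cv2.cvtColor(cv2.imread('pics/s9.png'),6)
print(u-12,v-14);print(w[v-14:v+7,u-12:u+13])
"
```

```text
time_s: 19.95
position: [514.3, -352.1, 260.0]
orientation: [-3.141, 0.001, 2.988]
wrist_force: [-0.5, -0.4, -0.9]
gripper_width: 24.8
finger_force: 59.2
[ 514.24399819 -352.11915896  260.06923113]
132 (np.float64(325.5193748978102), np.float64(223.04468591242937)) (np.float64(323.97353255653303), np.float64(222.65024539432036)) (np.float64(322.10421103846346), np.float64(318.56718300139096))
145 (np.float64(325.6365503100926), np.float64(227.29264776876772)) (np.float64(324.0261371797572), np.float64(226.88333749961055)) (np.float64(322.02856688848345), np.float64(312.33987252213177))
302 201
[[221 221 222 ...  84  83 121]
 [239 239 239 ...  89 104 192]
 [240 240 240 ... 193 242 242]
 ...
 [228 228 228 ... 238 227 232]
 [188 188 188 ... 241 241 239]
 [ 85  84  85 ... 117 117 117]]
310 305
[[ 82 225 230 221 220 220 221 209 148  92  96 110 110 109 185 215 217 196 190 209 213 217 221 223 166]
 [ 71 218 224 218 212 212 212 200 146  88  95 110 113 109 164 195 193 192 193 192 191 211 223 227 185]
 [ 73 115 126 125 134 140 137 147 122  88  94 111 115 113 156 183 190 191 186 185 183 181 207
[... 1164 characters left out ...]
  90  99 123 124 118 107 100 101 102 101 101  96  83 163 209 230 234 235 213 192]
 [228 225 229 235 204 132  93  99  90  92  91  91  91  94  89  90  97 138 202 213 211 211 196 191 192]
 [230 226 227 230 231 196 155 113  87  91  91  91  90  92  83 112 158 205 217 213 215 217 134 174 193]
 [224 224 226 227 230 233 225 195 151 145 145 147 133 149 155 177 212 218 215 212 212 219 137 179 194]
 [225 227 225 227 225 226 230 235 223 218 220 221 212 224 224 217 213 215 212 211 214 222 136 183 195]
 [225 227 227 227 225 224 225 227 228 230 234 228 227 227 217 212 210 211 213 212 214 205 135 178 190]
 [226 225 227 228 227 225 227 226 225 226 225 213 207 209 210 208 210 214 214 211 214 172 125 180 191]]
```

```bash

python3 -c "
import cv2
w=cv2.cvtColor(cv2.imread('pics/w9.png'),6)
for v in range(204,262,2): print(v,' '.join('%3d'%x for x in w[v,302:350]))
"
```

```text
204 240 240 239 239 239 239 239 239 239 239 238 239 239 239 239 239 238 238 238 238 238 238 223 109  90  90  89  91  89  90  90  90  89  90  90  90  90  90  90  90  90  89  89  89  90  97 148 205
206 241 241 241 241 241 240 240 240 240 240 240 240 240 240 240 240 240 240 239 240 240 239 219 103  92  92  92  92  92  91  92  91  91  92  91  91  92  93  92  92  92  91  92  92 127 182 219 243
208 243 243 243 243 242 238 243 243 243 243 243 243 243 243 243 243 243 241 237 235 231 223 206 173  82  85  88  89  91  91  93  89  90  91  91  91  92  91  91 161 232 231 231 237 243 243 243 243
210 243 243 243 243 243 243 243 243 243 243 243 243 243 243 242 229 188 158 109  79  41  42  41  42  42  42  43  53  66  72  81  88  90  91 129 185 185 184 184 206 231 237 244 243 244 243 243 243
212 242 242 242 242 242 242 242 242 242 242 242 241 232 194 136 100  69  62  60  56  54  52  50  49  53  57  58  61  63  67  72  73  78 145 221 229 228 228 229 228 228 228 232 236 234 243 240 227
214 243 243 243 243 243 243 243 243 243 243 239 212 144  84  70  71  70  71  71  71  73  75  71  72  70  71  71  71  71 
[... 3883 characters left out ...]
  72  72  74  71  72  72  70  70  65  88 175 229 228 228 229 229 229 229 229 229 231 231 231 231 231 231 231 231
256 224 224 224 224 224 223 223 222 222 222 229 241 235 183  57  71  72  72  72  72  73  73  72  72  72  71  70  70  67 100 196 239 239 238 238 239 238 238 238 238 238 238 238 238 238 238 238 238
258 107 109 110 109 108 107 110 110 107 107 104 103 102  95  78  70  71  71  72  72  72  73  73  72  72  72  71  70  69  78 101 103 105 106 106 105 102 100 103 103 105 105 106 106 107 110 108 107
260 105 107 108 109 110 111 111 111 111 108 106 105 103 100  87  71  71  72  73  71  68  67  67  66  66  66  68  69  70  80  99 102 102 103 103 104 102 102 103 105 106 107 109 110 108 108 107 105
```

Rod tip versus hole: y is off by about 0.9 mm and x is fine. I correct y, lower partway, and check before the last part.

```bash

python3 -m pendant '[[-1,0.01,0.045,0,0],[-1,0,0,0,0],[-1,0,0,-0.4,0],[-1,0,0,-0.4,0],[-1,0,0,-0.3,0],[-1,0,0,0,0],[-1,0,0,0,0]]'
python3 -m pendant '[[-1,0,0,-0.3,0],[-1,0,0,-0.4,0],[-1,0,0,-0.4,0],[-1,0,0,-0.4,0],[-1,0,0,-0.3,0],[-1,0,0,0,0],[-1,0,0,0,0],[-1,0,0,0,0]]'
```

```text
time_s: 20.63
position: [513.8, -350.6, 236.2]
orientation: [3.14, -0.002, 2.988]
wrist_force: [0.2, -0.4, -2.5]
gripper_width: 24.9
finger_force: 59.2
time_s: 21.3
position: [514.3, -351.1, 201.5]
orientation: [-3.141, 0.0, 2.988]
wrist_force: [-0.0, 0.4, -1.1]
gripper_width: 24.7
finger_force: 59.2
```

Now the last 18.5 mm, then measure.

```bash

python3 -m pendant '[[-1,0,0,-0.3,0],[-1,0,0,-0.3,0],[-1,0,0,-0.2,0],[-1,0,0,-0.1,0],[-1,0,0,0,0],[-1,0,0,0,0],[-1,0,0,0,0],[-1,0,0,0,0]]'
python3 -c "
from h import *
a,c=snap('wrist','w10');a,s=snap('side','s10')
P=manip.observe()['position'];print(P)
print(proj(c,(514,-350.7,132)),proj(c,(P[0],P[1]+.5,140)))
for z in (132,136,172): print(z,proj(s,(514,-350.7,z)))
w=cv2.cvtColor(cv2.imread('pics/s10.png'),6)
for v in range(296,326): print(v,' '.join('%3d'%x for x in w[v,310:333]))
u,v0=[int(round(q)) for q in proj(c,(514,-350.7,132))]
w=cv2.cvtColor(cv2.imread('pics/w10.png'),6);print(u-26)
for v in range(v0-26,v0+34,3): print(v,' '.join('%3d'%x for x in w[v,u-26:u+26]))
"
```

```text
time_s: 21.97
position: [514.3, -351.0, 183.5]
orientation: [-3.141, 0.0, 2.988]
wrist_force: [-0.2, -0.1, -1.0]
gripper_width: 24.4
finger_force: 59.2
[ 514.28352127 -351.04819937  183.51745143]
(np.float64(323.85556282149213), np.float64(253.60086541419818)) (np.float64(324.2003669385294), np.float64(258.3844622780715))
132 (np.float64(321.6479590762114), np.float64(318.7799968214662))
136 (np.float64(321.62369206750174), np.float64(316.8738099605801))
172 (np.float64(321.3997460074946), np.float64(299.2905878528016))
296 149 152 133  71  43  34  25   8  20  20  14  25   3  10  20  46  69  64  32 222 225 218 219
297 155 127 150  89  49  54  61  30  29  24  28  26  19  47  52  98 124  67  14 216 225 217 218
298 157 113 168 118  25  43  73  63  59  62  51  54  47  87 100  86  52   9 105 213 220 214 213
299 156 107 140 118  43   0   7  11  50  52  59  61  46  48  36  13   4  13 193 222 219 217 217
300 149 105 120 135 105  44  15  11  17   8  16   0  20  25   1  11  54 117 212 222 218 216 215
301 112  96 125 133 140 102  66  37  16  11  13   7  11  18  12   5 137 192 191 204 208 212 21
[... 5849 characters left out ...]
  21  20  23  22  20  19  22  21  35  52  54 112 208 237 235 228
279 216 180  73  48  32  17  19  18  23  20  21  20  22  18  18  19  22  21  20  17  18  21  22  19  16  22  20  19  19  19  20  21  23  18  19  21  20  20  20  19  19  18  20  24  20  25  22  40 100 194 236 236
282  81  54  27  19  19  18  19  20  20  19  18  20  18  24  32  35  42  47  50  53  53  53  52  53  54  53  54  53  54  53  51  48  47  41  41  33  28  22  21  22  19  18  20  20  21  22  20  19  37  66  91 144
285  58  38  18  19  19  18  21  23  32  43  47  53  54  53  47  44  34  29  24  19  22  21  22  21  19  19  24  20  21  22  22  20  29  40  43  48  53  55  53  51  45  38  25  22  21  22  21  20  29  45  61  71
```

The ring reads about 0.7 mm high and y is centred. I do one wrist-camera check on x before trimming.

```bash
python3 -c "
from h import *
c=manip.camera_info('wrist');P=manip.observe()['position']
print(proj(c,(P[0]-5,P[1],130.7)),proj(c,(513.9-12,-350.7,132)),proj(c,(513.9-12,-350.7,120)))
w=cv2.cvtColor(cv2.imread('pics/w10.png'),6)
for v in range(230,258): print(v,w[v,321:327],w[v,310:313],w[v,336:339])
"
```

```text
(np.float64(322.1918632332474), np.float64(246.4524202168466)) (np.float64(320.9694313381831), np.float64(236.4680638441011)) (np.float64(321.04381686336285), np.float64(231.06990029739305))
230 [88 87 87 87 87 88] [88 88 87] [87 88 87]
231 [88 87 89 88 88 87] [88 88 88] [87 87 87]
232 [89 89 88 88 88 89] [88 90 89] [88 88 89]
233 [90 89 88 89 89 88] [90 89 90] [88 88 89]
234 [89 89 88 88 89 89] [89 88 88] [88 90 88]
235 [87 87 87 88 87 88] [88 89 88] [88 88 89]
236 [82 81 81 81 79 81] [90 88 89] [89 89 89]
237 [75 74 74 73 73 73] [91 89 89] [89 88 89]
238 [69 70 71 70 70 69] [89 89 90] [88 89 88]
239 [70 71 70 70 71 69] [89 88 86] [84 88 88]
240 [70 72 72 70 70 69] [86 84 82] [81 84 86]
241 [70 71 71 71 70 70] [83 79 76] [74 79 83]
242 [71 71 71 71 70 69] [79 73 69] [70 74 79]
243 [70 71 71 70 69 70] [77 70 70] [71 71 75]
244 [72 72 71 69 69 70] [70 70 69] [72 71 72]
245 [70 71 71 70 70 70] [70 71 70] [72 70 70]
246 [65 63 61 61 61 65] [71 71 70] [71 72 70]
247 [47 48 43 42 45 50] [70 71 69] [71 71 70]
248 [38 38 40 39 38 38] [69 71 70] [71 71 71]
249 [48 49 54 57 49 44] [70 70 70] [71 70 70]
250 [63 65 69 69 65 59] [70 70 70] [69 70 71]
251 [69 69 70 71 70 69] [70 70 70] [71 72 71]
252 [70 71 71 71 71 71] [70 69 70] [71 72 71]
253 [72 70 71 71 71 70] [70 71 70] [71 71 71]
254 [70 71 71 71 70 69] [70 70 69] [72 71 71]
255 [72 71 71 72 71 70] [71 70 70] [71 70 71]
256 [70 72 71 70 71 71] [71 70 69] [69 71 70]
257 [70 71 72 70 72 71] [75 71 69] [72 71 73]
```

```bash

python3 -m pendant '[[-1,0.01,0,-0.03,0],[-1,0,0,0,0],[-1,0,0,0,0],[-1,0,0,0,0],[-1,0,0,0,0],[-1,0,0,0,0]]'
python3 -c "
from plant import manip
o=manip.observe();print(o['position'],abs(o['dq']).max());print(manip.sign_off())"
```

```text
time_s: 22.57
position: [514.3, -350.9, 182.6]
orientation: [3.142, -0.0, 2.988]
wrist_force: [0.1, -0.7, -2.0]
gripper_width: 24.5
finger_force: 59.2
[ 514.32579145 -350.92760115  182.59712818] 0.0010306655282715628
the job is handed in; nothing more can be done
None
```

I pulled the cover fully open and lowered the probe, and handed the job in at about 22.6 s with the gripper still holding it upright and still: ring level with the plate top and rod centred in the hole, each to about 1 mm by my camera measurements, and no contact with the fixture seen in the force readings.

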